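# Clamp the mended bread board

### The job

A strip of wood has just been glued across the small bread board, and the board already lies under one of the two screw clamps. Turn that clamp's wooden handle clockwise until its pad meets the strip, then a little further until it presses snugly but gently, and let go. Leave the board where it lies and do not turn the other, empty clamp.

Things in the scene. Friction and masses are not known exactly. Their poses are not given: they have to be found in the camera images.
- bread_board: Small light-wood board, 150 (its x) x 120 (its y) x 16 mm, loose on the worktop, with a wooden strip 110 x 40 x 14 mm glued along the middle of its top (along x); origin at the centre of its underside, so the strip's top is 30 mm above it. It lies under the clamp to be used.
- clamp_grip (a point): Centre of the wooden handle of the clamp over the board, on its vertical screw axis, 160 mm above the worktop. The handle is an upright blade 60 mm long (point x), 16 thick (point y), 30 tall (15 above and below this point). Below it: a 14 mm spindle; the grey arm's collar starts 24 mm below this point. All is free above. Grip across the 16 mm from above. It turns but does not rise or sink.
- clamp_screw (a joint): Turn of that handle in rad, growing clockwise from above (tightening); friction about 0.14 N m, stays where left; at rest the friction may act either way, so compare torques felt in the same manner. Steep screw: the pad goes down 6 mm per rad. It starts at 0 to 0.4 and the pad meets the strip 0.3 to 1.1 rad further on, so one grasp does it; end stop 2.4.
- clamp_pad: Round rubber-faced pad, 28 mm across, under that clamp's screw; origin at the centre of its flat underside, 2 to 7 mm above the strip at the start. Sprung: after it touches, the press grows by about 35 N per rad of handle. Snug is 10 to 20 N, about 0.4 rad past touching, when the torque on the handle has risen by some 0.1 N m. Over 32 N squeezes out the glue.
- spare_screw (a joint): Turn in rad of the handle of the other clamp, alike in every way but with nothing under its pad. Leave it.

How it is judged (in metres and radians):
At the end, for the whole second after the job is handed in: The pad of the clamp over the board presses on the strip with more than 6 N by itself, the handle is at rest, and the board lies within 15 mm of where it was (contact force between clamp_pad and bread_board above 6 N and distance of bread_board from where it was at the start of the episode below 0.015 m and velocity of joint clamp_screw below 0.05 rad/s); the robot touches nothing.
It fails at once if the clamp presses on the strip with more than 32 N (contact force between clamp_pad and bread_board above 32 N).
It fails at once if the empty clamp's handle is turned beyond 0.7 rad (it starts at 0.4 or less) (value of joint spare_screw above 0.7 rad).
It also fails if it takes over 38 s, if anything falls off the work surface, if the arm or the gripper's body presses on something with over 40 N, if the wrist force passes 120 N, or if a joint passes its speed limit or range.

### The arm

A 7-joint arm with a two-finger parallel gripper is mounted at the origin on a cart in front of the work surface, level with it; the furniture and walls round the work are solid. World frame = base frame: x ahead of the robot, y to its left, z up, the work surface at z = 0. Lengths are in m, angles in degrees, forces in N, time in s.
With the tool pointing down it reaches from about 0.425 to 0.925 m from the base axis. Payload 6.8 kg.
Tool frame: the origin (TCP) lies between the finger pads; the fingertips stand 14 mm ahead of it and the grasp point (between the pads) lies 5 mm behind it (manip.nose_length is the distance from the TCP to the fingertips, in m); z points along the fingers, y is the line along which they close (so a half turn about z gives the same grasp; the last joint's range is limited). The gripper opens to 85 mm and grips with 20 to 120 N. Pads are 22 mm wide; open, the fingers measure 114 mm over their backs; the gripper's body (76 mm by 85 mm) begins 54 mm behind the grasp point. The pads swing forward as they close: fully open they stand 13 mm farther back than shut.
Start: joints at [-77.24, 27.33, 1.283, 89.118, -0.659, 63.558, -4.761], TCP at [0.219, 0.638, 0.245] pointing down, gripper open.
Joint ranges: [-169.35, 169.35], [-19.33, 120.38], [-80.79, 83.38], [13.8, 139.57], [-78.32, 258.32], [9.67, 109.79], [-169.56, 169.56]. Speed limits (degrees/s): [136.94, 136.94, 180, 180, 180, 180, 180].

### API

Orientations are given as a 3x3 rotation matrix whose columns are the frame's x, y, z axes.
In Python, from bench import manip gives the robot as it stands.
- The arm moves only by the tool drive_tool, never from a script. Its argument "moves" is text: rows parted by semicolons, each of 4 numbers parted by spaces: the shift along the world's x, y, z normalised to -1 to 1, where 1 is 0.04 m, then the turn about the world's z normalised to -1 to 1, where 1 is 0.1 rad. In form: x y z twist; .... A call has 1 to 8 rows; each row shifts and turns the commanded pose from where the row before left it; what a row does not reach is not made up. A row lasts 1/12 s, in which the tool goes at most 41.7 mm and 7.16 degrees, less where a joint would pass 70% of its speed; a pose out of reach is approached as far as the arm can. A call with a number of a shift or a turn outside -1 to 1 is refused whole. A call with a gripper value outside its range is refused whole. "grip" is the gripper command: -1 is shut, 1 is fully open, values between are in proportion, set as the call begins (left out, the last holds). The fingers move at their own pace and stop on an object; "squeeze" is the grip in N (left out, the last holds). Time passes only in rows, so rows that do not move let the fingers close. It gives the time, the measured TCP pose, the force and the opening at its end, in the units of the state.
- manip.read_state(): the state, without advancing time (a new reading comes with each control period).
- manip.snapshot(name): name is "scene" or "top"; returns a dict with "img" (420x560x3 uint8, blue, green, red), "intrinsics" (3x3 intrinsics, pixels), "D" ([k1, k2, p1, p2, k3] as OpenCV has them; the pictures are not rectified), "T" (4x4, takes a point from camera to world coordinates). Camera axes: x right, y down, z forward; pixel columns grow to the right and rows downward; lengths in m; the calibration is good to about 2 mm. A picture is of the moment at which its call begins. There is no depth.
- manip.hand_in(): hands the job in, once; it reports no verdict.
The state is a dict: "time_s": time; "joint_pos": joint angles; "joint_velocities": joint speeds; "joint_efforts": joint torques, N m; "position": TCP position; "ee_rot": TCP orientation; "contact_force": force on the tool from outside, world axes, zero at the start; "ft_torque": the same for the moment, N m; "finger_gap": opening from 0.0 (shut) to 1.0 (fully open).
Only numpy, scipy, OpenCV 4.12 (cv2) and the standard library are available. Lean on these libraries where they do the work, as an engineer would, in place of code of your own. Each camera call takes 0.05 s, during which the arm holds its last target. There are 200 camera calls.

## Working session

There is one attempt and no reset: what is moved stays moved. The work goes in short steps, Python scripts to look and compute and a tool call to move; the robot and the scene stay as the last step left them, time stands still between calls to the robot, and variables do not carry over. Pictures are saved under pics/ and viewed, on a budget of 10 in all, crops included, one or two more only if the job needs it, and the job is handed in when it is done.

Besides the shell and the picture viewer there is one more tool, called after "Emit:" as name(argument=value, ...), one argument or row to a line, values as JSON. drive_tool: Moves the arm, as the interface text tells. Scaled input: -1 to 1 covers 0.04 m each way for a shift and 0.1 rad each way for a turn. Its arguments: {"type":"object","properties":{"moves":{"type":"string"},"grip":{"type":"number"},"squeeze":{"type":"number"}},"required":["moves"]}

```bash
mkdir -p pics; python3 - <<'E'
from bench import manip
import cv2,pickle
d={}
for n in("scene","top"):
    s=manip.snapshot(n); d[n]=s; cv2.imwrite(f"pics/{n}0.png",s["img"])
    print(n,s["T"].round(3).tolist(),s["intrinsics"].round(1).tolist(),s["D"])
pickle.dump(d,open("s0.pkl","wb"))
print(manip.read_state())
E
```

```text
scene [[0.736, -0.441, 0.514, -0.105], [-0.677, -0.486, 0.552, -0.609], [0.006, -0.754, -0.657, 0.853], [0.0, 0.0, 0.0, 1.0]] [[517.4, 0.0, 269.3], [0.0, 517.4, 205.8], [0.0, 0.0, 1.0]] [-0.18485887  0.          0.          0.          0.        ]
top [[-0.003, -0.982, 0.19, 0.269], [-1.0, 0.005, 0.013, 0.001], [-0.014, -0.19, -0.982, 0.969], [0.0, 0.0, 0.0, 1.0]] [[417.1, 0.0, 276.5], [0.0, 417.1, 197.7], [0.0, 0.0, 1.0]] [-0.11533733  0.          0.          0.          0.        ]
{'time_s': 0.1, 'joint_pos': array([-77.23915939,  27.36962208,   1.28128524,  89.17173408,
        -0.65719109,  63.5553655 ,  -4.76264889]), 'joint_velocities': array([-0.00869268, -0.10086989, -0.00931241, -0.13547414,  0.06855199,
       -0.06919086,  0.07041416]), 'joint_efforts': array([ 3.83900246e-03, -5.97764182e+01,  1.61317628e+00, -2.81953597e+01,
        1.27425665e-02,  4.95242479e-03,  3.50657061e-06]), 'position': array([0.2191199 , 0.6379287 , 0.24444684]), 'ee_rot': array([[-9.45774102e-01,  3.24824900e-01, -3.64807345e-04],
       [ 3.24825071e-01,  9.45772897e-01, -1.51648279e-03],
       [-1.47566473e-04, -1.55274872e-03, -9.99998784e-01]]), 'contact_force': array([-0.23370751,  0.53791339, -0.51536928]), 'ft_torque': array([-0.01108766,  0.02683781,  0.02327776]), 'finger_gap': 0.9979564115410074}
```

View pics/scene0.png

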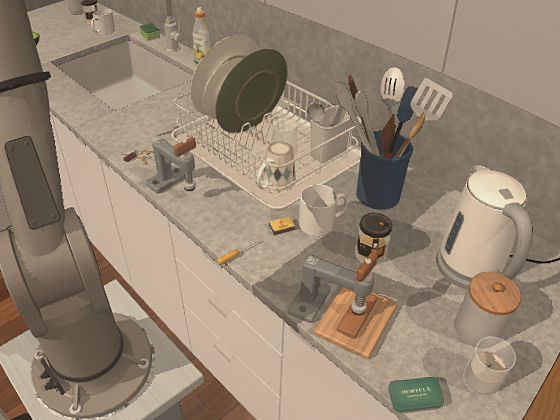

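View pics/top0.png

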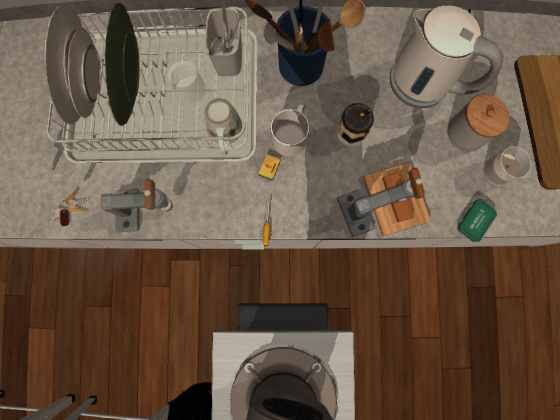

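The right-hand clamp is over the board: its handle is at about (371,262) in the scene view and (417,183) in the top view. The empty clamp is at (185,147) and (150,193). Next I'll segment the handle.

```bash
cat > h.py <<'E'
import numpy as np,cv2
def mask(img,box,lo,hi):
    x0,y0,x1,y1=box; hsv=cv2.cvtColor(img,cv2.COLOR_BGR2HSV); m=np.zeros(img.shape[:2],np.uint8)
    m[y0:y1,x0:x1]=cv2.inRange(hsv,lo,hi)[y0:y1,x0:x1]
    return m
def ray(s,p):
    u=cv2.undistortPoints(np.array([[p]],float),s["intrinsics"],s["D"])[0,0]
    d=s["T"][:3,:3]@[u[0],u[1],1]; return s["T"][:3,3],d/np.linalg.norm(d)
def plane(s,p,z):
    o,d=ray(s,p); return o+d*(z-o[2])/d[2]
def tri(a,p,b,q):
    o1,d1=ray(a,p);o2,d2=ray(b,q)
    t=np.linalg.lstsq(np.c_[d1,-d2],o2-o1,rcond=None)[0]
    A=o1+t[0]*d1;B=o2+t[1]*d2; return (A+B)/2,np.linalg.norm(A-B)
E
python3 - <<'E'
import pickle,cv2,numpy as np
d=pickle.load(open("s0.pkl","rb"))
a=cv2.resize(d["scene"]["img"][235:365,290:410],None,fx=3.3,fy=4,interpolation=cv2.INTER_CUBIC)
a=cv2.resize(d["scene"]["img"][235:365,290:410],(480,520),interpolation=cv2.INTER_CUBIC)
b=cv2.resize(d["top"]["img"][150:245,350:436],None,fx=4,fy=4,interpolation=cv2.INTER_CUBIC)[:,:320]
b=cv2.copyMakeBorder(b,0,520-b.shape[0],0,0,cv2.BORDER_CONSTANT)
cv2.imwrite("pics/crop.png",np.hstack([a,b]))
for n,ps in(("scene",[(371,262),(376,255),(366,272),(355,320),(330,335)]),("top",[(417,180),(418,190),(414,176),(400,210),(380,220)])):
    hsv=cv2.cvtColor(d[n]["img"],cv2.COLOR_BGR2HSV); print(n,[hsv[p[1],p[0]].tolist() for p in ps])
E
```

```text
scene [[12, 142, 124], [11, 149, 139], [11, 140, 100], [12, 152, 170], [13, 128, 199]]
top [[13, 42, 171], [11, 184, 118], [11, 184, 125], [11, 178, 149], [14, 145, 179]]
```

View pics/crop.png

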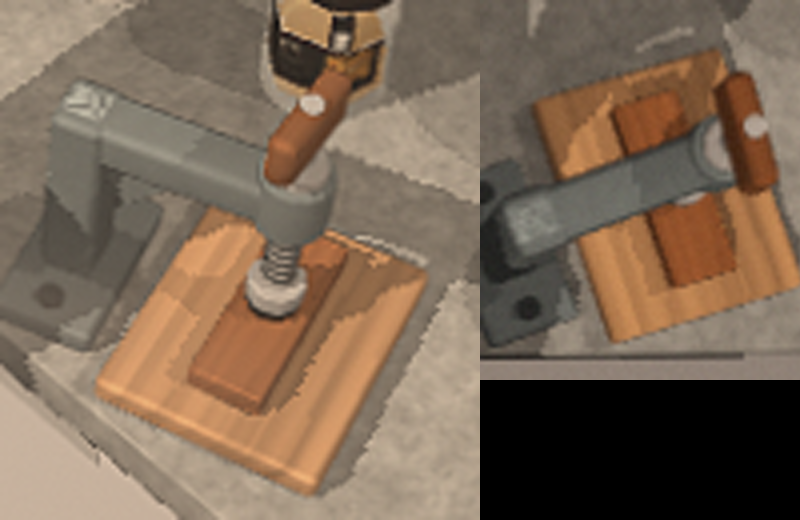

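The crop shows the handle with a light cap on its top centre, at scene (368.2,261) and top (419,181.5). I'll triangulate the cap and get the blade's yaw from masks.

```bash
cat >> h.py <<'E'
def blade(s,box,z,hi=(16,255,165),lo=(5,125,60)):
    m=mask(s["img"],box,lo,hi)
    cs,_=cv2.findContours(m,cv2.RETR_EXTERNAL,cv2.CHAIN_APPROX_NONE); c=max(cs,key=cv2.contourArea)
    P=np.array([plane(s,p[0],z)[:2] for p in c.astype(float)],np.float32)
    (cx,cy),wh,an=cv2.minAreaRect(P*1000)
    vx,vy=cv2.fitLine(P,cv2.DIST_L2,0,.001,.001)[:2,0]
    return cv2.contourArea(c),cv2.boundingRect(c),(cx/1000,cy/1000),wh,an,np.degrees(np.arctan2(vy,vx))
E
python3 - <<'E'
from h import *; import pickle
d=pickle.load(open("s0.pkl","rb"));S,T=d["scene"],d["top"]
print("cap",tri(S,(368.2,261),T,(419,181.5)))
print("plane .175",plane(S,(368.2,261),.175),plane(T,(419,181.5),.175))
print("ends",tri(S,(374,253),T,(413.7,169.5)),tri(S,(361,271),T,(420.5,195)))
print("T",blade(T,(408,164,426,202),.165)); print("S",blade(S,(352,248,380,284),.165))
# board corners from the crop, z=.016
print([plane(S,(290+x/4,235+y/4),.016).round(3) for x,y in((100,385),(312,492),(427,268))])
print("strip",[plane(S,(290+x/4,235+y/4),.03).round(3) for x,y in((190,380),(255,405),(348,250))])
print("pad ctr",plane(S,(290+276/4,235+300/4),.035))
E
```

```text
cap (array([ 0.45327297, -0.26932563,  0.17602547]), np.float64(0.0007034114199854617))
plane .175 [ 0.45449228 -0.26893727  0.175     ] [ 0.45321366 -0.26944259  0.175     ]
ends (array([ 0.4790941 , -0.26189877,  0.17244342]), np.float64(0.0018032979093779518)) (array([ 0.42813822, -0.27296068,  0.17081082]), np.float64(0.0029675901669260346))
T (257.5, (408, 164, 16, 38), (0.454694091796875, -0.2648476257324219), (77.25128173828125, 23.27489471435547), 10.941070556640625, np.float32(11.317682))
S (265.0, (356, 248, 24, 33), (0.458595703125, -0.2678123779296875), (92.76115417480469, 20.852449417114258), 13.962300300598145, np.float32(15.986552))
[array([ 0.364, -0.238,  0.016]), array([ 0.392, -0.35 ,  0.016]), array([ 0.54 , -0.304,  0.016])]
strip [array([ 0.39 , -0.272,  0.03 ]), array([ 0.401, -0.303,  0.03 ]), array([ 0.508, -0.274,  0.03 ])]
pad ctr [ 0.45351979 -0.27131781  0.035     ]
```

Emit:
drive_tool(
  moves="0.5 -0.8 0.15 0.5;0.5 -0.8 0.15 0.5;0.5 -0.8 0.15 0.5;0.5 -0.8 0.15 0.5;0.5 -0.8 0.15 0.5;0.5 -0.8 0.15 0.5;0.5 -0.8 0.15 0.5;0.5 -0.8 0.15 0.5",
  grip=1,
  squeeze=60,
)

```text
time_s: 0.77
position: [0.3798, 0.3805, 0.2933]
ee_rot: [[-0.997, -0.072, -0.0], [-0.072, 0.997, -0.0], [0.0, -0.0, -1.0]]
contact_force: [1.9, 0.5, 0.2]
finger_gap: 1.001
```

Emit:
drive_tool(
  moves="0.25 -0.94 0 0.2;0.25 -0.94 0 0.2;0.25 -0.94 0 0.2;0.25 -0.94 0 0.2;0.25 -0.94 0 0.2;0.25 -0.94 0 0.2;0.25 -0.94 0 0.2;0.25 -0.94 0 0.1",
)

```text
time_s: 1.43
position: [0.459, 0.0796, 0.2932]
ee_rot: [[-0.976, -0.219, -0.0], [-0.219, 0.976, 0.0], [0.0, 0.0, -1.0]]
contact_force: [0.6, -0.2, 0.5]
finger_gap: 0.998
```

Emit:
drive_tool(
  moves="0 -0.9 0 0;0 -0.9 0 0;0 -0.9 0 0;0 -0.9 0 0;0 -0.9 0 0;0 -0.9 0 0;0 -0.9 0 0;0 -0.9 0 0",
)

```text
time_s: 2.1
position: [0.4586, -0.208, 0.2932]
ee_rot: [[-0.976, -0.218, -0.0], [-0.218, 0.976, 0.0], [0.0, 0.0, -1.0]]
contact_force: [-0.1, -0.5, -0.9]
finger_gap: 1.003
```

Emit:
drive_tool(
  moves="-0.06 -0.77 0 0;-0.06 -0.77 0 0;0 0 -0.9 0;0 0 -0.9 0;0 0 0 0;0 0 0 0",
)

```text
time_s: 2.6
position: [0.4531, -0.2673, 0.2202]
ee_rot: [[-0.976, -0.217, -0.005], [-0.217, 0.976, 0.001], [0.004, 0.002, -1.0]]
contact_force: [0.5, 0.2, 0.8]
finger_gap: 1.004
```

```bash
python3 - <<'E'
from bench import manip
import cv2,pickle,numpy as np
d={n:manip.snapshot(n) for n in("scene","top")}
pickle.dump(d,open("s1.pkl","wb"))
a=cv2.resize(d["scene"]["img"][190:340,300:440],None,fx=3,fy=3,interpolation=cv2.INTER_CUBIC)
b=cv2.resize(d["top"]["img"][110:260,350:470],None,fx=3,fy=3,interpolation=cv2.INTER_CUBIC)
cv2.imwrite("pics/c1.png",np.hstack([a,b]))
print(manip.read_state()["position"],manip.read_state()["joint_pos"])
E
```

```text
[ 0.45530721 -0.26818928  0.22288444] [ -3.25063628  16.39356585  32.68792125 112.2809244  -10.84330428
  54.20689162 137.32973342]
```

View pics/c1.png

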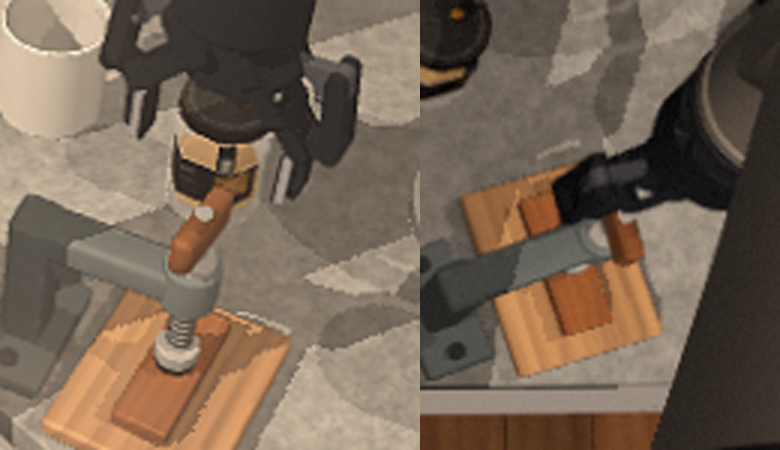

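The fingers straddle the blade, with the cap midway between them. I'll descend now.

Emit:
drive_tool(
  moves="0 0 -0.38 0;0 0 -0.38 0;0 0 -0.38 0;0 0 -0.38 0;0 0 0 0;0 0 0 0;0 0 0 0;0 0 0 0",
)

```text
time_s: 3.37
position: [0.4555, -0.2684, 0.1622]
ee_rot: [[-0.976, -0.218, 0.003], [-0.218, 0.976, -0.001], [-0.003, -0.001, -1.0]]
contact_force: [-0.9, 0.3, -0.2]
finger_gap: 1.0
```

Emit:
drive_tool(
  moves="-0.05 -0.03 -0.05 0;0 0 0 0;0 0 0 0",
)

```text
time_s: 3.62
position: [0.4524, -0.2693, 0.1588]
ee_rot: [[-0.976, -0.217, 0.0], [-0.217, 0.976, 0.0], [-0.0, -0.0, -1.0]]
contact_force: [-0.4, -0.1, -0.0]
finger_gap: 1.001
```

Emit:
drive_tool(
  moves="0 0 0 0;0 0 0 0;0 0 0 0;0 0 0 0;0 0 0 0;0 0 0 0;0 0 0 0;0 0 0 0",
  grip=-1,
  squeeze=60,
)

```text
time_s: 4.28
position: [0.4524, -0.2691, 0.1586]
ee_rot: [[-0.976, -0.217, 0.0], [-0.217, 0.976, 0.0], [-0.0, 0.0, -1.0]]
contact_force: [-0.7, 0.9, 3.6]
finger_gap: 0.178
```

```bash
cat > st.py <<'E'
from bench import manip
import numpy as np
s=manip.read_state();R=s["ee_rot"]
print("t",round(s["time_s"],2),"p",s["position"].round(4),"yaw",round(np.degrees(np.arctan2(R[1,1],R[0,1])),2),"F",s["contact_force"].round(1),"M",s["ft_torque"].round(3),"gap",round(s["finger_gap"],3),"j7",s["joint_pos"][6].round(1),"j3",s["joint_pos"][2].round(1))
E
python3 st.py
```

```text
t 4.28 p [ 0.4524 -0.2691  0.1586] yaw 102.55 F [-0.7  0.9  3.6] M [ 0.226  0.199 -0.051] gap 0.178 j7 141.1 j3 30.6
```

Emit:
drive_tool(
  moves="0 0 0 -0.4;0 0 0 -0.4;0 0 0 -0.4",
)

```text
time_s: 4.53
position: [0.4524, -0.2689, 0.1586]
ee_rot: [[-0.995, -0.098, -0.0], [-0.098, 0.995, 0.001], [0.0, 0.001, -1.0]]
contact_force: [-1.9, 1.9, 3.7]
finger_gap: 0.176
```

```bash
python3 st.py
```

```text
t 4.53 p [ 0.4524 -0.2689  0.1586] yaw 95.61 F [-1.9  1.9  3.7] M [0.386 0.302 0.136] gap 0.176 j7 135.1 j3 32.3
```

Emit:
drive_tool(
  moves="0 0 0 -0.4;0 0 0 -0.4;0 0 0 -0.4",
)

```text
time_s: 4.78
position: [0.4524, -0.2686, 0.1586]
ee_rot: [[-1.0, 0.022, -0.0], [0.022, 1.0, 0.001], [0.0, 0.001, -1.0]]
contact_force: [-1.0, 2.7, 4.8]
finger_gap: 0.179
```

```bash
python3 st.py
```

```text
t 4.78 p [ 0.4524 -0.2686  0.1586] yaw 88.74 F [-1.   2.7  4.8] M [0.541 0.265 0.173] gap 0.179 j7 129.2 j3 34.0
```

Emit:
drive_tool(
  moves="0 0 0 -0.4;0 0 0 -0.4;0 0 0 -0.4",
)

```text
time_s: 5.03
position: [0.4524, -0.2685, 0.1586]
ee_rot: [[-0.99, 0.141, -0.0], [0.141, 0.99, 0.001], [0.001, 0.001, -1.0]]
contact_force: [-2.2, 3.6, 5.5]
finger_gap: 0.176
```

```bash
python3 st.py
```

```text
t 5.03 p [ 0.4524 -0.2685  0.1586] yaw 81.87 F [-2.2  3.6  5.5] M [0.559 0.364 0.122] gap 0.176 j7 123.3 j3 35.7
```

Emit:
drive_tool(
  moves="0 0 0 -0.4;0 0 0 -0.4;0 0 0 -0.4",
)

```text
time_s: 5.28
position: [0.4524, -0.2683, 0.1586]
ee_rot: [[-0.966, 0.259, -0.0], [0.259, 0.966, 0.002], [0.001, 0.001, -1.0]]
contact_force: [-1.2, 3.7, 5.8]
finger_gap: 0.176
```

```bash
python3 st.py
```

```text
t 5.28 p [ 0.4524 -0.2683  0.1586] yaw 75.01 F [-1.2  3.7  5.8] M [0.751 0.295 0.134] gap 0.176 j7 117.5 j3 37.5
```

Emit:
drive_tool(
  moves="0 0 0 -0.4;0 0 0 -0.4;0 0 0 -0.4",
)

```text
time_s: 5.53
position: [0.4525, -0.268, 0.1586]
ee_rot: [[-0.928, 0.372, -0.0], [0.372, 0.928, 0.002], [0.001, 0.002, -1.0]]
contact_force: [-2.0, 4.8, 5.6]
finger_gap: 0.175
```

```bash
python3 st.py
```

```text
t 5.53 p [ 0.4525 -0.268   0.1586] yaw 68.14 F [-2.   4.8  5.6] M [0.827 0.296 0.131] gap 0.175 j7 111.7 j3 39.2
```

Emit:
drive_tool(
  moves="0 0.02 0 -0.4;0 0 0 -0.4;0 0 0 -0.4",
)

```text
time_s: 5.78
position: [0.4526, -0.2678, 0.1586]
ee_rot: [[-0.877, 0.481, -0.0], [0.481, 0.877, 0.001], [0.0, 0.001, -1.0]]
contact_force: [-1.4, 2.9, 4.0]
finger_gap: 0.174
```

```bash
python3 st.py
```

```text
t 5.78 p [ 0.4526 -0.2678  0.1586] yaw 61.25 F [-1.4  2.9  4. ] M [0.466 0.186 0.107] gap 0.174 j7 105.8 j3 41.1
```

Emit:
drive_tool(
  moves="0 0 0 -0.4;0 0 0 -0.4;0 0 0 -0.4",
)

```text
time_s: 6.03
position: [0.4527, -0.2677, 0.1586]
ee_rot: [[-0.813, 0.582, 0.0], [0.582, 0.813, 0.001], [0.001, 0.001, -1.0]]
contact_force: [-1.0, 3.3, 4.2]
finger_gap: 0.182
```

```bash
python3 st.py
```

```text
t 6.03 p [ 0.4527 -0.2677  0.1586] yaw 54.39 F [-1.   3.3  4.2] M [0.588 0.105 0.116] gap 0.182 j7 100.1 j3 42.9
```

Emit:
drive_tool(
  moves="0 0 0 -0.4;0 0 0 -0.4;0 0 0 -0.4",
)

```text
time_s: 6.28
position: [0.4529, -0.2675, 0.1586]
ee_rot: [[-0.738, 0.675, 0.0], [0.675, 0.738, 0.001], [0.001, 0.001, -1.0]]
contact_force: [-0.6, 3.8, 3.9]
finger_gap: 0.179
```

```bash
python3 st.py; python3 - <<'E'
from bench import manip
import cv2,pickle,numpy as np
s=manip.snapshot("scene"); pickle.dump(s,open("s2.pkl","wb"))
o=pickle.load(open("s0.pkl","rb"))["scene"]["img"]
f=lambda i:cv2.resize(i[285:330,335:385],None,fx=8,fy=8,interpolation=cv2.INTER_CUBIC)
g=cv2.resize(s["img"][200:340,290:423],None,fx=3,fy=3)[:360]
cv2.imwrite("pics/c2.png",np.hstack([f(o),f(s["img"])]))
E
```

```text
t 6.28 p [ 0.4529 -0.2675  0.1586] yaw 47.53 F [-0.6  3.8  3.9] M [0.659 0.098 0.191] gap 0.179 j7 94.5 j3 44.7
```

View pics/c2.png

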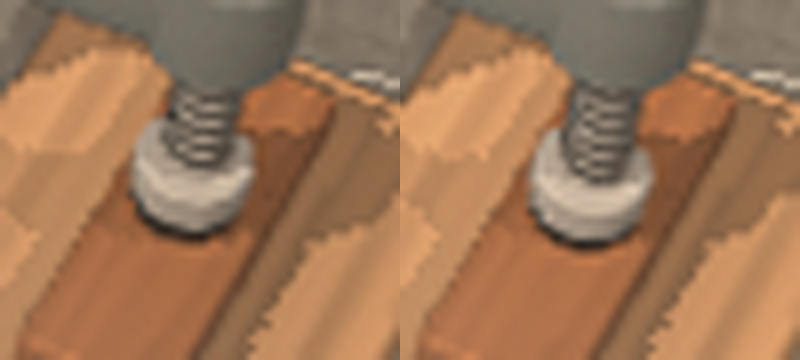

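The pad has dropped only about 1 px, less than the 2.6 px that 0.96 rad should give. I need to check whether the handle slipped in the grip or the pad touched early. I'll measure the pad shift and look at the handle.

```bash
python3 - <<'E'
from bench import manip
from h import *; import pickle
o=pickle.load(open("s0.pkl","rb"))["scene"]; s1=pickle.load(open("s1.pkl","rb"))["scene"]; s=pickle.load(open("s2.pkl","rb"))
t=manip.snapshot("top"); pickle.dump(t,open("t2.pkl","wb"))
K=6; up=lambda i:cv2.resize(i,None,fx=K,fy=K,interpolation=cv2.INTER_CUBIC)
for nm,(x0,y0,x1,y1) in dict(pad=(351,303,367,317),ref=(318,325,350,345)).items():
    tp=up(o["img"][y0:y1,x0:x1])
    for im in(s1,s):
        r=cv2.matchTemplate(up(im["img"][y0-5:y1+8,x0-5:x1+5]),tp,cv2.TM_CCOEFF_NORMED); _,v,_,l=cv2.minMaxLoc(r)
        print(nm,round(v,3),(l[0]/K-5,l[1]/K-5))
P=np.array([.4535,-.2695,.035]);pr=lambda z:cv2.projectPoints(np.array([[P[0],P[1],z]]),cv2.Rodrigues(o["T"][:3,:3].T)[0],-o["T"][:3,:3].T@o["T"][:3,3],o["intrinsics"],o["D"])[0].ravel()
print("px per mm down",(pr(.030)-pr(.036))/6, pr(.03),pr(.036))
a=cv2.resize(s["img"][190:310,300:440],None,fx=3,fy=3,interpolation=cv2.INTER_CUBIC);b=cv2.resize(t["img"][140:260,340:460],None,fx=3,fy=3,interpolation=cv2.INTER_CUBIC)
cv2.imwrite("pics/c3.png",np.hstack([a,b]))
E
python3 st.py
```

```text
pad 0.998 (0.0, 0.0)
pad 0.939 (-0.33333333333333304, 1.333333333333333)
ref 0.998 (0.0, 0.0)
ref 0.998 (0.0, 0.0)
px per mm down [-0.06418828  0.30849946] [357.97780195 311.01526851] [358.36293164 309.16427174]
t 6.38 p [ 0.4529 -0.2675  0.1586] yaw 47.56 F [-0.1  4.3  4.9] M [ 0.718  0.092 -0.134] gap 0.177 j7 94.5 j3 44.7
```

View pics/c3.png

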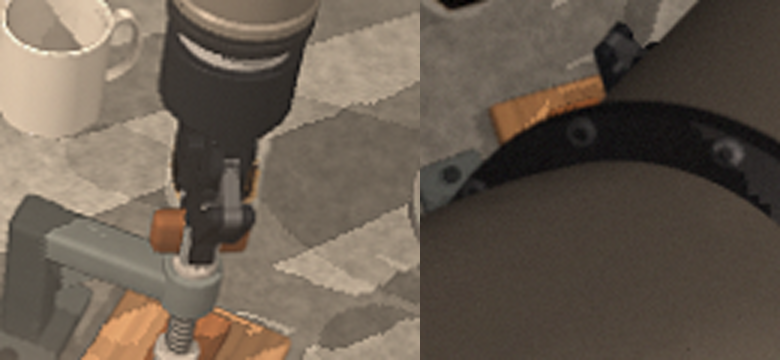

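The blade lies horizontal in the scene view, at (150–250, 230) in the crop. That matches a blade yaw of −42°, so the handle did follow the grip. The pad dropped about 4.3 mm of a free 5.8 mm, which puts contact near 0.72 rad. The torque rise of about 0.05 N m agrees with being about 0.2 rad past it.

Emit:
drive_tool(
  moves="0 0 0 -0.4;0 0 0 -0.4;0 0 0 -0.4",
)

```text
time_s: 6.63
position: [0.453, -0.2673, 0.1586]
ee_rot: [[-0.652, 0.758, 0.0], [0.758, 0.652, 0.002], [0.001, 0.001, -1.0]]
contact_force: [1.4, 4.7, 4.3]
finger_gap: 0.18
```

```bash
python3 st.py
```

```text
t 6.63 p [ 0.453  -0.2673  0.1586] yaw 40.69 F [1.4 4.7 4.3] M [ 0.799 -0.045  0.266] gap 0.18 j7 88.9 j3 46.5
```

Emit:
drive_tool(
  moves="0 0 0 -0.4",
)

```text
time_s: 6.72
position: [0.4531, -0.2673, 0.1586]
ee_rot: [[-0.621, 0.784, 0.0], [0.784, 0.621, 0.002], [0.001, 0.001, -1.0]]
contact_force: [0.2, 4.0, 4.8]
finger_gap: 0.178
```

```bash
python3 st.py
```

```text
t 6.72 p [ 0.4531 -0.2673  0.1586] yaw 38.4 F [0.2 4.  4.8] M [ 0.846 -0.067  0.218] gap 0.178 j7 87.0 j3 47.1
```

Emit:
drive_tool(
  moves="0 0 0 0;0 0 0 0;0 0 0 0",
)

```text
time_s: 6.97
position: [0.4531, -0.2673, 0.1586]
ee_rot: [[-0.622, 0.783, 0.0], [0.783, 0.622, 0.002], [0.001, 0.001, -1.0]]
contact_force: [0.4, 5.7, 5.0]
finger_gap: 0.177
```

```bash
python3 st.py
```

```text
t 6.97 p [ 0.4531 -0.2673  0.1586] yaw 38.47 F [0.4 5.7 5. ] M [ 1.021 -0.074 -0.016] gap 0.177 j7 87.1 j3 47.1
```

The torque rise is about 0.1 N m while turning, and about 0.12 N m between the two at-rest readings. That is roughly 0.4 rad past touching, so I'll release and lift.

Emit:
drive_tool(
  moves="0 0 0 0;0 0 0 0;0 0 0 0;0 0 0 0;0 0 0 0;0 0 0 0;0 0 0 0;0 0 0 0",
  grip=0.5,
)

```text
time_s: 7.63
position: [0.4524, -0.2684, 0.1585]
ee_rot: [[-0.621, 0.784, -0.0], [0.784, 0.621, -0.0], [-0.0, -0.0, -1.0]]
contact_force: [0.2, -0.8, 0.3]
finger_gap: 0.751
```

Emit:
drive_tool(
  moves="0 0 0.3 0;0 0 0.5 0;0 0 0.8 0;0 0 0.8 0;0 0 0.8 0;0 0 0.5 0;0 0 0 0;0 0 0 0",
)

```text
time_s: 8.3
position: [0.4529, -0.2687, 0.308]
ee_rot: [[-0.621, 0.784, 0.003], [0.784, 0.621, -0.0], [-0.002, 0.002, -1.0]]
contact_force: [0.4, -0.6, -0.2]
finger_gap: 0.749
```

```bash
python3 st.py; python3 - <<'E'
from bench import manip
from h import *; import pickle
o=pickle.load(open("s0.pkl","rb"))["scene"]; s=manip.snapshot("scene"); pickle.dump(s,open("s3.pkl","wb"))
K=6; up=lambda i:cv2.resize(i,None,fx=K,fy=K,interpolation=cv2.INTER_CUBIC)
for nm,(x0,y0,x1,y1) in dict(pad=(351,303,367,317),board=(318,325,350,345)).items():
    r=cv2.matchTemplate(up(s["img"][y0-5:y1+8,x0-5:x1+5]),up(o["img"][y0:y1,x0:x1]),cv2.TM_CCOEFF_NORMED); _,v,_,l=cv2.minMaxLoc(r)
    print(nm,round(v,3),(l[0]/K-5,l[1]/K-5))
cv2.imwrite("pics/c4.png",cv2.resize(s["img"][170:370,270:450],None,fx=3,fy=3,interpolation=cv2.INTER_CUBIC))
E
```

```text
t 8.3 p [ 0.4529 -0.2687  0.308 ] yaw 38.39 F [ 0.4 -0.6 -0.2] M [-0.031  0.006  0.014] gap 0.749 j7 76.4 j3 56.0
pad 0.911 (-0.33333333333333304, 1.5)
board 0.998 (0.0, 0.0)
```

View pics/c4.png

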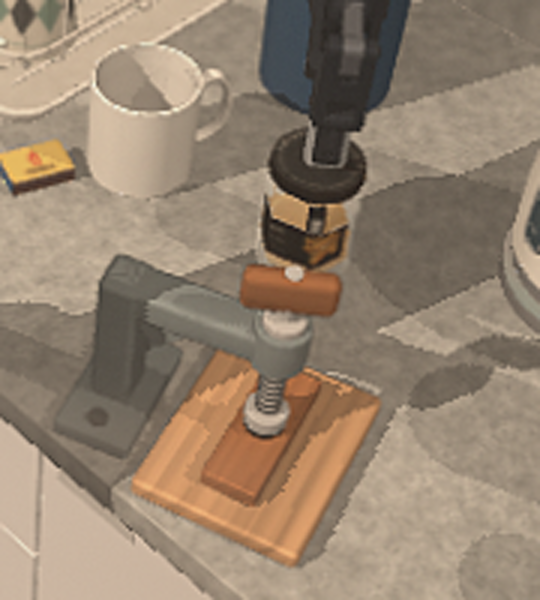

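The handle is released and the gripper is clear above it. The board hasn't shifted (0 px), the pad sits on the strip at crop (266,418), and the blade kept its turned angle. Handing in.

```bash
python3 -c "
from bench import manip
print(manip.hand_in())"
```

```text
the job is handed in; nothing more can be done
None
```

I turned the handle of the clamp over the board about 1.12 rad clockwise in one grasp, opened the gripper, lifted clear and handed in at about 8.4 s. The pad should be pressing with roughly 11–15 N. That is worked out from torque and pictures, as I had no direct force reading.

- **Torque:** it rose from about 0.13 to about 0.22–0.27 N m while turning. That is a rise of about 0.1 N m, or roughly 0.4 rad past touching. Readings scattered by about ±0.03 N m.
- **Pad position:** the picture check came out a little lower, with the pad about 4.9 mm down, or roughly 0.3 rad past touching (about 11 N). It is only good to about 0.5 mm.
- **Board:** it showed no shift in the scene view.
- **After release:** the wrist force was close to zero. The handle kept its angle by eye in the last picture; I did not measure it.
- **Empty clamp:** the arm only passed above it at about 0.29 m, and I did not check its handle again afterwards.

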